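Fetch the clay cup from behind the supplies and put the supplies back

TASK

I want to decorate the little clay cup that stands hemmed in at the back of the supply tray. First move the tall bottle, the square tin and the stoneware jar out of the way and stand all three on the wooden board, then stand the cup upright in the middle of the banding wheel, and only then put the bottle, the tin and the jar back upright in the tray, each on the very spot where it stood at the start. Don't drop or tip anything, and leave the two small paint pots in the tray where they are.

Things in the scene. Friction and masses are not known exactly. Their poses are not given: they have to be found in the camera images.
- tray: Open plywood supply tray, fixed, 190 (its x) by 250 (its y) mm; floor top 6 mm above the table. Back wall (+x side) 40 mm high, other walls 14 mm, all 6 mm thick. Origin: centre of the underside. Cup at about (40, 0) mm in its frame; bottle, tin, jar in any order 70 mm to the cup's left, right and front. Tray, board and wheel swap areas: ahead, ahead left or ahead right.
- board: Bare light-wood board lying flat on the table, fixed, 130 (its x) by 250 (its y) by 15 mm; top 15 mm above the table. Origin: centre of the underside. The side area: empty at the start, room for three things in a row along its y.
- wheel: Potter's banding wheel, a round aluminium disc 180 mm in diameter with dark rings on a grey foot; fixed, the disc does not turn. Top 62 mm above the table. Origin: centre of the underside, below the middle of the disc.
- cup: Loose. Small unglazed terracotta cup without handle, open at the top, almost cylindrical, 49 mm diameter at the foot, 51 mm at the rim, 55 mm high, wall 4 mm; about 0.09 kg. Origin: centre of its underside; z up.
- bottle: Loose. White round plastic bottle with paper band and black cap, body 52 mm diameter and straight up to 100 mm, 130 mm high in all; about 0.2 kg. Origin: centre of its underside; z up.
- tin: Loose. Upright square steel tin with paper band and small black screw cap, 48 by 48 mm (sides along its x and y), straight up to 112 mm, 122 mm high with the cap; about 0.25 kg. Origin: centre of its underside; z up.
- jar: Loose. Round white stoneware jar with cork lid, 56 mm diameter, straight from 6 to 90 mm, 116 mm high with the lid; about 0.3 kg. Origin: centre of its underside; z up.
- pot_a: Loose. Small blue paint pot with white cap, 36 mm diameter, 36 mm high, in a front corner (-x side) of the tray, on its +y side. Not to be moved. Origin: centre of its underside.
- pot_b: Loose. Second paint pot like pot_a, in the other front corner of the tray (-y side). Not to be moved. Origin: centre of its underside.
Things that resemble listed ones, but are neither listed nor needed, are in the scene too. Leave any purple or yellow look-alike of the bottle alone.

How it is judged:
On the way, in this order (a step that is already met when the one before it is completed fails the run):
1. bottle, tin and jar all stand upright and at rest on the board, the cup not yet taken (x of bottle in the frame of board between -0.065 and 0.065 m and y of bottle in the frame of board between -0.125 and 0.125 m and height (world z) of bottle between 0.01 and 0.021 m and angle between each of bottle, tin, jar's own z axis and vertical below 0.15 rad and linear speed of each of bottle, tin, jar below 0.05 m/s and x of tin in the frame of board between -0.065 and 0.065 m and y of tin in the frame of board between -0.125 and 0.125 m and height (world z) of tin between 0.01 and 0.021 m and x of jar in the frame of board between -0.065 and 0.065 m and y of jar in the frame of board between -0.125 and 0.125 m and height (world z) of jar between 0.01 and 0.021 m and distance of cup from where it was at the start of the episode below 0.03 m), for 0.2 s.
2. the cup stands upright and at rest in the middle of the wheel while the three are still on the board (horizontal distance between cup and wheel below 0.012 m and height (world z) of cup between 0.057 and 0.068 m and angle between each of cup, bottle, tin, jar's own z axis and vertical below 0.15 rad and linear speed of each of cup, bottle, tin, jar below 0.05 m/s and x of bottle in the frame of board between -0.065 and 0.065 m and y of bottle in the frame of board between -0.125 and 0.125 m and height (world z) of bottle between 0.01 and 0.021 m and x of tin in the frame of board between -0.065 and 0.065 m and y of tin in the frame of board between -0.125 and 0.125 m and height (world z) of tin between 0.01 and 0.021 m and x of jar in the frame of board between -0.065 and 0.065 m and y of jar in the frame of board between -0.125 and 0.125 m and height (world z) of jar between 0.01 and 0.021 m), for 0.2 s.
At the end, for the whole second after the job is handed in: The cup stands upright on the wheel, its centre within 12 mm of the wheel's centre; bottle, tin and jar stand upright in the tray, each within 12 mm of where it stood at the start; both paint pots are upright within 20 mm of where they were; all released and at rest (horizontal distance between cup and wheel below 0.012 m and height (world z) of cup between 0.057 and 0.068 m and angle between each of cup, pot_a, pot_b's own z axis and vertical below 0.15 rad and linear speed of cup below 0.05 m/s and distance of each of bottle, tin, jar from where it was at the start of the episode below 0.012 m and angle between each of bottle, tin, jar's own z axis and vertical below 0.12 rad and linear speed of each of bottle, tin, jar below 0.03 m/s and distance of each of pot_a, pot_b from where it was at the start of the episode below 0.02 m); the robot touches nothing.
It fails at once if bottle, tin, jar or cup dropped or thrown (moving faster than 0.7 m/s, as after a fall of 25 mm, out of the fingers' hold) ((linear speed of bottle above 0.7 m/s and contact force between the fingers and bottle below 0.05 N) or (linear speed of tin above 0.7 m/s and contact force between the fingers and tin below 0.05 N) or (linear speed of jar above 0.7 m/s and contact force between the fingers and jar below 0.05 N) or (linear speed of cup above 0.7 m/s and contact force between the fingers and cup below 0.05 N)).
It fails at once if bottle, tin, jar or cup tipped by more than 45 degrees (angle between any of bottle, tin, jar, cup's own z axis and vertical above 0.785 rad).
It fails at once if a paint pot shifted by more than 30 mm or tipped (distance of any of pot_a, pot_b from where it was at the start of the episode above 0.03 m or angle between any of pot_a, pot_b's own z axis and vertical above 0.785 rad).
It also fails if it takes over 147 s, if anything falls off the work surface, if the arm or the gripper's body presses on something with over 40 N, if the wrist force passes 120 N, or if a joint passes its speed limit or range.

ROBOT

A 6-joint arm with a two-finger parallel gripper is mounted at the origin on the work surface. World frame = base frame: x ahead of the robot, y to its left, z up, the work surface at z = 0. Lengths are in m, angles in rad, forces in N, time in s.
With the tool pointing down it reaches from about 0.35 to 0.85 m from the base axis. Payload 8.1 kg.
Tool frame: the origin (TCP) lies on the centre line of the jaws, within the pads' length; the fingertips stand 17 mm ahead of it and the grasp point (between the pads) lies 2 mm behind it; z points along the fingers, y is the line along which they close (so a half turn about z gives the same grasp; the last joint's range is limited). The gripper opens to 93 mm and grips with 3 to 60 N. Pads are 15 mm wide; open, the fingers measure 128 mm over their backs; the gripper's body (75 mm by 188 mm) begins 65 mm behind the grasp point.
Start: joints at [-1.375, 0.13, 1.488, -0, 1.523, -0.085], TCP at [0.166, -0.576, 0.236] pointing down, gripper open.
Joint ranges: [-2.96, 2.96], [-0.89, 2.26], [0.02, 2.5], [-1.34, 4.48], [0, 2.73], [-2.66, 2.66]. Speed limits (rad/s): [2.39, 2.39, 2.79, 3.14, 3.14, 3.14].

INTERFACE

Orientations are given as a rotation vector (axis times angle).
In Python, from plant import robot, optics, close_job, models gives the robot as it stands.
- The arm moves only by the shell command python3 -m inch 'ROWS' [OPENING] [FORCE]. ROWS is a JSON object of lists of equal length, an entry for each row: "travel": the shift along the tool's x, y, z in m, a list of three; "spin": the turn about the tool's z in rad. In form: {"travel": [[x, y, z], ...], "spin": [spin, ...]}. A call has 1 to 10 rows; each row is the pose to reach, as a shift and turn from the pose commanded when the call began, along the tool's axes at that moment; what a row does not reach only later rows make up. A row lasts 1/12 s, in which the tool goes at most 41.7 mm and 7.16 degrees, less where a joint would pass 70% of its speed; a pose out of reach is approached as far as the arm can. A call with a gripper value outside its range is refused whole. OPENING is the closure, from 0 (fully open) to 1 (shut), set as the call begins (- or left out, the last holds). The fingers move at their own pace and stop on an object; FORCE is the grip in N (left out, the last holds). Time passes only in rows, so rows that repeat a pose let the fingers close. It gives the time, the measured TCP pose, the force, the opening and the grip force at its end, in the units of the state.
- robot.read_state(): the state, without advancing time (a new reading comes with each control period).
- optics.read_camera(name): name is "side" or "top" or "wrist"; returns (picture, depth): 480x640x3 uint8, red, green, blue; 480x640 float32, m along the optical axis (not along the pixel's ray), 0 where there is no reading.
- optics.camera_info(name): a dict with "camera_matrix" (3x3 intrinsics, pixels), "dist" ([k1, k2, p1, p2, k3] as OpenCV has them; the pictures are not rectified), "view" (4x4, takes a point from world to camera coordinates). Camera axes: x right, y down, z forward; pixel columns grow to the right and rows downward; lengths in m; the calibration is good to about 2 mm. A picture is of the moment at which its call begins: read the wrist's pose just before it. camera_info takes no time and is no camera call; for the wrist camera it gives the pose at the moment of the call.
- close_job(): hands the job in; it is judged then, once.
Trained networks look in the newest picture that a camera, given by its name, has taken for a name from the list of things; names that differ only in an ending like _2 or _b are one class to them, and where a whole thing is asked for, a point or a joint stands for the part that bears it (a point fixed in the world has none). Each returns a list of dicts, best first, with "p" (0 to 1); they miss things now and then, are a little off and sometimes report something else, mostly with a low value. They report only what shows in the picture. A call takes as long as a camera call. They do not tell look-alikes from the thing itself.
- models.look_for(camera, name): "centre" ([x, y, z] in m, in world coordinates, good to about 4 mm: the middle of the surface that is visible of it).
- models.masks_of(camera, name): "region" (480x640 bool, what is visible of it).
The state is a dict: "t": time; "q": joint angles; "dq": joint speeds; "joint_torque": joint torques, N m; "tool_pos": TCP position; "orientation": TCP orientation; "force": force on the tool from outside, world axes, zero at the start; "wrist_torque": the same for the moment, N m; "opening": finger opening in m; "gripper_force": force on a finger pad.
Only numpy, scipy, OpenCV 4.12 (cv2) and the standard library are available. Lean on these libraries where they do the work, as an engineer would, in place of code of your own. Each camera call takes 0.05 s, during which the arm holds its last target. There are 200 camera calls.

## Working session

There is one attempt and no reset: what is moved stays moved. The work goes in short steps, Python scripts to look and compute and a shell command to move; the robot and the scene stay as the last step left them, time stands still between calls to the robot, and variables do not carry over. Pictures are saved under pics/ and viewed, at most 14 in all, crops included, and the job is handed in when it is done.

```bash
ls; mkdir -p pics; cat > h.py <<'E'
import numpy as np, cv2
from plant import robot, optics, close_job, models
from scipy.spatial.transform import Rotation as R
def snap(cam,name=None):
    p,d=optics.read_camera(cam)
    if name: cv2.imwrite(f'pics/{name}.png',p[:,:,::-1])
    return p,d,optics.camera_info(cam)
def pts(d,info,mask=None):
    m=(d>0) if mask is None else (d>0)&mask
    v,u=np.nonzero(m)
    K=np.array(info['camera_matrix']);n=cv2.undistortPoints(np.c_[u,v].astype(float).reshape(-1,1,2),K,np.array(info['dist']))[:,0]
    z=d[v,u];c=np.c_[n*z[:,None],z]
    V=np.array(info['view']);return (c-V[:3,3])@V[:3,:3],np.c_[u,v]
def st():
    s=robot.read_state();print({k:np.round(s[k],4).tolist() for k in('t','q','tool_pos','orientation','force','opening','gripper_force')});return s
E
python3 - <<'E'
from h import *
s=st(); print(R.from_rotvec(s['orientation']).as_matrix().round(3))
for cam in('top','side'):
    p,d,i=snap(cam,cam+'0')
    for n in('tray','board','wheel','cup','bottle','tin','jar','pot_a'):
        print(cam,n,[(np.round(x['centre'],3).tolist(),round(x['p'],2)) for x in models.look_for(cam,n)][:5])
E
```

```text
pics
{'t': 0.0, 'q': [-1.3754, 0.1312, 1.4893, 0.0, 1.523, -0.0854], 'tool_pos': [0.1662, -0.576, 0.2346], 'orientation': [-3.1088, -0.4393, 0.0001], 'force': [0.016, -0.097, 0.195], 'opening': 0.0928, 'gripper_force': 0.0}
[[ 0.961  0.277 -0.   ]
 [ 0.277 -0.961  0.002]
 [ 0.    -0.002 -1.   ]]
top tray [([0.5, 0.332, 0.001], 0.56)]
top board [([0.47, -0.317, 0.014], 0.93)]
top wheel [([0.564, 0.002, 0.064], 0.97)]
top cup [([0.559, 0.28, 0.123], 0.67), ([0.552, 0.363, 0.031], 0.62), ([0.466, -0.314, 0.017], 0.45)]
top bottle [([0.562, 0.541, 0.1], 0.8), ([0.532, 0.408, 0.112], 0.68), ([0.467, 0.536, 0.106], 0.59)]
top tin [([0.479, 0.331, 0.117], 0.87)]
top jar [([0.556, 0.281, 0.12], 0.84)]
top pot_a [([0.469, 0.246, 0.044], 0.7), ([0.424, 0.416, 0.042], 0.47)]
side tray [([0.476, 0.386, 0.006], 0.77), ([0.551, 0.297, 0.105], 0.46), ([0.463, 0.25, 0.034], 0.33)]
side board [([0.464, -0.288, 0.013], 0.59), ([0.475, 0.386, 0.002], 0.4)]
side wheel [([0.548, 0.025, 0.061], 0.67), ([0.55, 0.301, 0.104], 0.16)]
side cup [([0.538, 0.359, 0.042], 0.56)]
side bottle [([0.551, 0.569, 0.074], 0.78), ([0.462, 0.562, 0.073], 0.77), ([0.517, 0.434, 0.078], 0.64)]
side tin [([0.467, 0.357, 0.077], 0.83)]
side jar [([0.555, 0.301, 0.102], 0.88)]
side pot_a [([0.417, 0.424, 0.035], 0.97), ([0.463, 0.251, 0.036], 0.72), ([0.469, 0.357, 0.077], 0.56)]
```

View pics/top0.png

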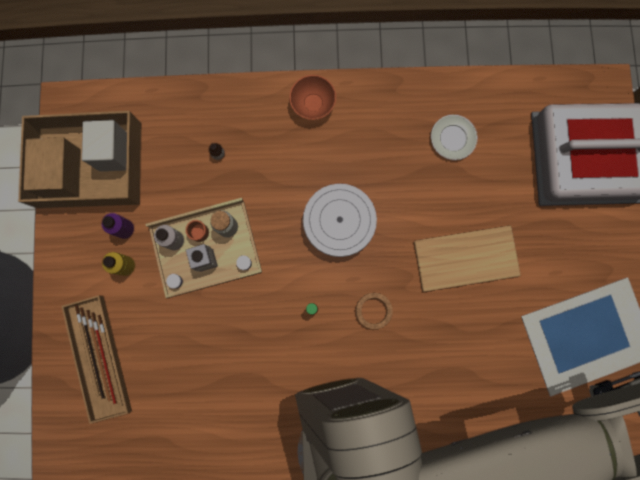

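View pics/side0.png

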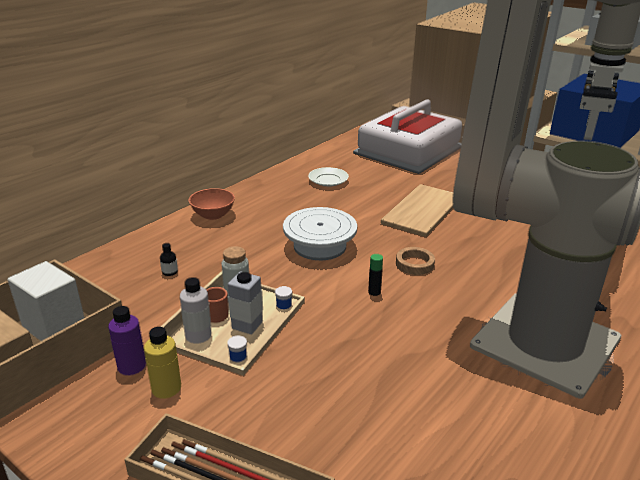

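The top view shows the tray at about px (205,248), with white bottle (168,237), tin (200,258), jar (223,222), cup (197,231) and pots (174,282) and (244,264). The wheel is at (340,220) and the board at (467,259).

Possible mix-ups:
- **Bottle:** purple (117,226), yellow (116,264), dark dropper bottle (216,151) and green-capped vial (312,310). The right one is the white bottle in the tray, (168,237).
- **Cup:** orange bowl (313,100). The right one is the cup in the tray, (197,231).

Next I'll take a wrist close-up.

```bash
python3 -m inch '{"travel":[[0.02,-0.012,-0.02],[0.06,-0.035,-0.04],[0.09,-0.055,-0.06],[0.12,-0.075,-0.08],[0.15,-0.095,-0.1],[0.18,-0.115,-0.12],[0.21,-0.135,-0.14],[0.24,-0.155,-0.16],[0.27,-0.172,-0.18],[0.3,-0.19,-0.185]],"spin":[-0.05,-0.15,-0.25,-0.35,-0.45,-0.55,-0.65,-0.75,-0.85,-0.95]}'
python3 - <<'E'
from h import *
s=st(); M=R.from_rotvec(s['orientation']).as_matrix();print(M.round(3))
print((M.T@(np.array([.47,.33,.42])-s['tool_pos'])).round(3))
i=optics.camera_info('wrist');V=np.array(i['view']);print('cam',(-V[:3,:3].T@V[:3,3]).round(3),V[:3].round(3),i['camera_matrix'])
E
```

```text
t: 1.73
tool_pos: [0.403, -0.3098, 0.4246]
orientation: [2.557, 1.816, 0.001]
force: [1.2, -1.1, 0.3]
opening: 0.0931
gripper_force: 0.0
{'t': 1.7333, 'q': [-0.7562, -0.119, 1.3975, -0.0001, 1.8578, -0.4207], 'tool_pos': [0.403, -0.3098, 0.4246], 'orientation': [2.5569, 1.8164, 0.0015], 'force': [1.1797, -1.1492, 0.2652], 'opening': 0.0931, 'gripper_force': 0.0}
[[ 0.329  0.944  0.004]
 [ 0.944 -0.329 -0.004]
 [-0.002  0.005 -1.   ]]
[ 0.626 -0.147  0.002]
cam [ 0.43  -0.234  0.574] [[ 0.945 -0.328  0.005 -0.485]
 [-0.315 -0.902  0.293 -0.244]
 [-0.092 -0.279 -0.956  0.523]] [[430.56123234   0.         320.15661763]
 [  0.         430.56123234 239.09548358]
 [  0.           0.           1.        ]]
```

```bash
python3 -m inch '{"travel":[[0.02,-0.005,0],[0.055,-0.013,0],[0.09,-0.021,0],[0.125,-0.03,0],[0.16,-0.038,0],[0.195,-0.046,0],[0.23,-0.054,0],[0.265,-0.062,0],[0.3,-0.07,0],[0.335,-0.078,0]],"spin":[-0.03,-0.09,-0.15,-0.21,-0.27,-0.33,-0.39,-0.45,-0.51,-0.57]}'
python3 - <<'E'
from h import *
s=st(); M=R.from_rotvec(s['orientation']).as_matrix();print(M.round(3))
print((M.T@(np.array([.48,.29,.42])-s['tool_pos'])).round(3))
E
```

```text
t: 2.57
tool_pos: [0.4398, 0.0328, 0.421]
orientation: [1.948, 2.464, 0.001]
force: [1.4, -0.1, 0.6]
opening: 0.0933
gripper_force: 0.0
{'t': 2.5667, 'q': [-0.0419, -0.2971, 1.5574, -0.0, 1.8803, -0.2748], 'tool_pos': [0.4398, 0.0328, 0.421], 'orientation': [1.9478, 2.4639, 0.0009], 'force': [1.3824, -0.0922, 0.5785], 'opening': 0.0933, 'gripper_force': 0.0}
[[-0.231  0.973  0.001]
 [ 0.973  0.231 -0.   ]
 [-0.     0.001 -1.   ]]
[0.241 0.098 0.001]
```

```bash
python3 -m inch '{"travel":[[0.02,0.01,0],[0.05,0.02,0],[0.08,0.03,0],[0.11,0.045,0],[0.14,0.06,0],[0.17,0.075,0],[0.2,0.085,0],[0.22,0.09,0],[0.22,0.09,0],[0.22,0.09,0]],"spin":[0,0,0,0,0,0,0,0,0,0]}'
cat > meas.py <<'E'
from h import *
def measure(cam,name=None):
    p,d,i=snap(cam,name); P,uv=pts(d,i)
    out={}
    for n in('bottle','tin','jar','cup','pot_a','wheel','board','tray'):
        for x in models.masks_of(cam,n)[:4]:
            m=x['region']; Q,_=pts(d,i,m)
            if len(Q)<30: continue
            zt=np.percentile(Q[:,2],98); T=Q[Q[:,2]>zt-0.008][:,:2]
            (cx,cy),(w,h),a=cv2.minAreaRect(T.astype(np.float32)*1000)
            (ex,ey),er=cv2.minEnclosingCircle(T.astype(np.float32)*1000)
            vv,uu=np.nonzero(m)
            print(cam,n,round(x['p'],2),'px',int(uu.mean()),int(vv.mean()),'ztop',round(zt,4),'n',len(T),'mean',T.mean(0).round(4),'rect',np.round([cx,cy,w,h,a],1),'circ',np.round([ex,ey,er],1))
    return p,d,i
E
python3 - <<'E'
from meas import *
st(); p,d,i=measure('wrist','w1'); np.save('w1d.npy',d); np.save('w1v.npy',i['view'])
measure('top')
E
```

```text
t: 3.4
tool_pos: [0.4773, 0.2665, 0.4202]
orientation: [-1.949, -2.464, 0.001]
force: [0.6, 0.1, 0.0]
opening: 0.0929
gripper_force: 0.0
{'t': 3.4, 'q': [0.4157, -0.0117, 1.3029, -0.0002, 1.8513, 0.1834], 'tool_pos': [0.4773, 0.2665, 0.4202], 'orientation': [-1.949, -2.4637, 0.0015], 'force': [0.599, 0.0953, 0.0266], 'opening': 0.0929, 'gripper_force': 0.0}
wrist bottle 0.66 px 404 54 ztop 0.1383 n 709 mean [0.5339 0.4203] rect [534.5 420.5  26.9  26.4   0.7] circ [534.4 420.5  14.2]
wrist tin 0.66 px 340 118 ztop 0.1303 n 572 mean [0.4814 0.3384] rect [481.6 338.2  25.8  26.4  40.5] circ [481.8 338.3  13.5]
wrist tin 0.29 px 309 41 ztop 0.0451 n 812 mean [0.43   0.4149] rect [429.8 414.9  34.7  35.5  73.1] circ [430.  415.1  18. ]
wrist jar 0.85 px 396 182 ztop 0.1248 n 1469 mean [0.5635 0.2844] rect [563.9 283.7  45.   45.4  24.9] circ [564.2 283.9  23.1]
wrist jar 0.25 px 309 40 ztop 0.0449 n 817 mean [0.4299 0.415 ] rect [429.9 414.9  35.5  35.1  13.8] circ [429.9 415.2  18.1]
wrist cup 0.94 px 399 117 ztop 0.0634 n 486 mean [0.5523 0.3552] rect [551.8 355.8  49.4  48.4  14.2] ci
[... 1422 characters left out ...]
 238.1  18. ]
top pot_a 0.47 px 173 280 ztop 0.0483 n 109 mean [0.4288 0.4117] rect [407.7 357.1 153.2  32.5  69.3] circ [414.5 354.5  77.1]
top wheel 0.56 px 339 219 ztop 0.0687 n 2753 mean [ 0.5657 -0.0012] rect [ 5.684e+02 -5.000e-01  1.754e+02  1.745e+02  4.350e+01] circ [ 5.668e+02 -1.000e-01  8.930e+01]
top board 0.59 px 466 258 ztop 0.0219 n 3219 mean [ 0.4664 -0.3178] rect [ 466.5 -316.9  130.6  251.5    7.4] circ [ 465.6 -317.7  138.7]
top tray 0.72 px 217 245 ztop 0.0407 n 121 mean [0.593  0.2909] rect [514.3 333.5 182.  243.6  18.9] circ [516.8 328.2 140.6]
top tray 0.36 px 243 262 ztop 0.0476 n 108 mean [0.4684 0.2387] rect [469.1 239.1  32.   31.4  45.1] circ [468.4 239.7  17.1]
```

View pics/w1.png

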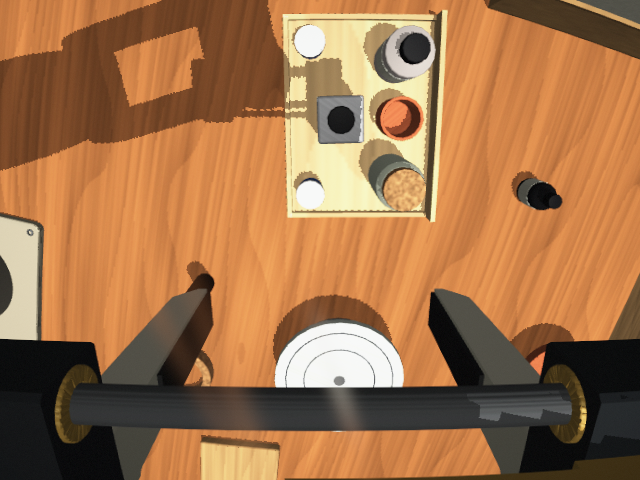

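```bash
python3 - <<'E'
import cv2
p=cv2.imread('pics/w1.png')[5:225,270:460]; cv2.imwrite('pics/crop1.png',cv2.resize(p,None,fx=2.5,fy=2.5))
E
python3 -m inch '{"travel":[[0.02,0.012,0.02],[0.045,0.03,0.05],[0.07,0.047,0.08],[0.095,0.063,0.11],[0.115,0.076,0.14],[0.13,0.086,0.16],[0.137,0.091,0.17],[0.137,0.091,0.17],[0.137,0.091,0.17]],"spin":[0,0,0,0,0,0,0,0,0]}' 0 25
python3 - <<'E'
from h import *
s=st(); M=R.from_rotvec(s['orientation']).as_matrix()
print((M.T@(np.array([.5344,.4204,.088])-s['tool_pos'])).round(4))
E
```

```text
t: 5.05
tool_pos: [0.5349, 0.4196, 0.2509]
orientation: [1.951, 2.462, -0.001]
force: [-0.4, -0.4, 0.7]
opening: 0.093
gripper_force: 0.0
{'t': 5.05, 'q': [0.59, 0.3426, 1.2152, -0.0003, 1.5845, 0.3596], 'tool_pos': [0.5349, 0.4196, 0.2509], 'orientation': [1.9514, 2.462, -0.0012], 'force': [-0.4105, -0.3643, 0.6904], 'opening': 0.093, 'gripper_force': 0.0}
[ 0.001  -0.0002  0.1629]
```

View pics/crop1.png

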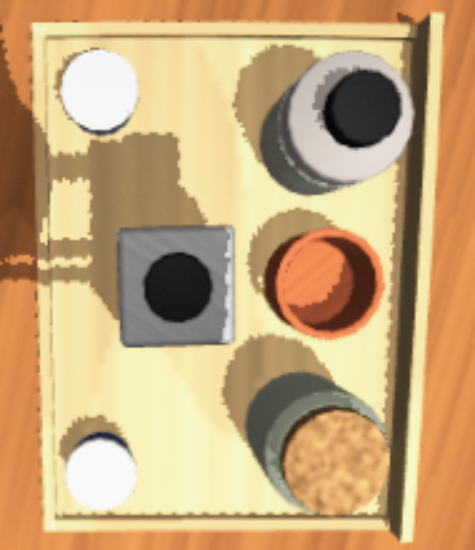

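The crop confirms the choices: white bottle with black cap (upper right), square tin (centre left), terracotta cup (centre right) and cork-lidded jar (lower right). Now I'll grasp the bottle.

```bash
python3 -m inch '{"travel":[[0,0,0.015],[0,0,0.045],[0,0,0.075],[0,0,0.105],[0,0,0.13],[0,0,0.15],[0,0,0.16],[0,0,0.163],[0,0,0.163]],"spin":[0,0,0,0,0,0,0,0,0]}' 0 25
python3 -m inch '{"travel":[[0,0,0],[0,0,0],[0,0,0],[0,0,0],[0,0,0],[0,0,0],[0,0,0],[0,0,0],[0,0,0],[0,0,0]],"spin":[0,0,0,0,0,0,0,0,0,0]}' 1 25
```

```text
t: 5.8
tool_pos: [0.5357, 0.4197, 0.0893]
orientation: [1.952, 2.461, 0.002]
force: [0.7, -0.2, 0.0]
opening: 0.0929
gripper_force: 0.0
t: 6.63
tool_pos: [0.5349, 0.42, 0.0877]
orientation: [-1.952, -2.462, -0.0]
force: [0.2, 0.7, 1.2]
opening: 0.0516
gripper_force: 25.0
```

```bash
python3 -m inch '{"travel":[[0,0,-0.006],[0,0,-0.02],[0,0,-0.045],[0,0,-0.07],[0,0,-0.095],[0,0,-0.12],[0,0,-0.145],[0,0,-0.16],[0,0,-0.165],[0,0,-0.165]],"spin":[0,0,0,0,0,0,0,0,0,0]}'
python3 -m inch '{"travel":[[-0.005,-0.0016,0],[-0.02,-0.0063,0],[-0.045,-0.0142,0],[-0.075,-0.0236,0],[-0.105,-0.033,0],[-0.135,-0.0425,0],[-0.165,-0.052,0],[-0.195,-0.0614,0],[-0.225,-0.0708,0],[-0.255,-0.0803,0]],"spin":[0,0,0,0,0,0,0,0,0,0]}'
python3 -m inch '{"travel":[[-0.03,-0.0094,0],[-0.06,-0.0189,0],[-0.09,-0.0283,0],[-0.12,-0.0378,0],[-0.15,-0.0472,0],[-0.18,-0.0567,0],[-0.21,-0.0661,0],[-0.24,-0.0756,0],[-0.27,-0.085,0],[-0.3,-0.0944,0]],"spin":[0,0,0,0,0,0,0,0,0,0]}'
python3 -m inch '{"travel":[[-0.03,-0.0094,0],[-0.06,-0.0189,0],[-0.09,-0.0283,0],[-0.12,-0.0378,0],[-0.15,-0.0472,0],[-0.18,-0.0567,0],[-0.205,-0.0645,0],[-0.22,-0.069,0],[-0.225,-0.071,0],[-0.225,-0.071,0]],"spin":[0,0,0,0,0,0,0,0,0,0]}'
cat > to.py <<'E'
import sys
from h import *
s=st(); M=R.from_rotvec(s['orientation']).as_matrix()
print('tooly deg',np.degrees(np.arctan2(M[1,1],M[0,1])).round(2))
print((M.T@(np.array([float(a) for a in sys.argv[1:4]])-s['tool_pos'])).round(4))
E
python3 to.py .4763 -.3964 .098
```

```text
t: 7.47
tool_pos: [0.5358, 0.4204, 0.2558]
orientation: [1.951, 2.461, 0.007]
force: [0.2, 0.1, -1.3]
opening: 0.0515
gripper_force: 25.0
t: 8.3
tool_pos: [0.5133, 0.1514, 0.2503]
orientation: [-1.95, -2.46, 0.004]
force: [0.1, -0.5, -0.1]
opening: 0.0514
gripper_force: 25.0
t: 9.13
tool_pos: [0.4897, -0.1616, 0.2505]
orientation: [-1.95, -2.459, 0.002]
force: [1.5, -0.1, -1.8]
opening: 0.0517
gripper_force: 25.0
t: 9.97
tool_pos: [0.4722, -0.396, 0.2504]
orientation: [-1.952, -2.457, -0.0]
force: [0.0, -0.4, -1.6]
opening: 0.052
gripper_force: 25.0
{'t': 9.9667, 'q': [-0.781, 0.1718, 1.4158, -0.0002, 1.5575, -1.0092], 'tool_pos': [0.4722, -0.396, 0.2504], 'orientation': [-1.9519, -2.4572, -0.0004], 'force': [0.0146, -0.3778, -1.6473], 'opening': 0.052, 'gripper_force': 24.9878}
tooly deg 13.08
[-0.0017  0.0042  0.1524]
```

```bash
python3 -m inch '{"travel":[[0,0,0.01],[0,0,0.035],[0,0,0.065],[0,0,0.095],[0,0,0.12],[0,0,0.138],[0,0,0.147],[0,0,0.15],[0,0,0.152],[0,0,0.153]],"spin":[0,0,0,0,0,0,0,0,0,0]}'
python3 -m inch '{"travel":[[0,0,0],[0,0,0],[0,0,0],[0,0,0],[0,0,0],[0,0,0]],"spin":[0,0,0,0,0,0]}' 0
python3 -m inch '{"travel":[[0,0,0],[0,0,-0.02],[0,0,-0.05],[0,0,-0.08],[0,0,-0.11],[0,0,-0.14],[0,0,-0.152],[0,0,-0.155]],"spin":[0,0,0,0,0,0,0,0]}'
python3 to.py .4817 .3383 .088
```

```text
t: 10.8
tool_pos: [0.4743, -0.3956, 0.1008]
orientation: [1.95, 2.461, -0.0]
force: [-0.3, 0.1, -0.4]
opening: 0.0517
gripper_force: 25.0
t: 11.3
tool_pos: [0.4736, -0.3958, 0.1]
orientation: [1.952, 2.461, -0.0]
force: [0.3, 0.1, 0.0]
opening: 0.0871
gripper_force: 0.0
t: 11.97
tool_pos: [0.4747, -0.3968, 0.2585]
orientation: [1.948, 2.457, -0.001]
force: [0.1, -0.3, 0.1]
opening: 0.0926
gripper_force: 0.0
{'t': 11.9667, 'q': [-0.7791, 0.1664, 1.4071, -0.0, 1.562, -1.0091], 'tool_pos': [0.4747, -0.3968, 0.2585], 'orientation': [1.9481, 2.457, -0.001], 'force': [0.0813, -0.2697, 0.0895], 'opening': 0.0926, 'gripper_force': 0.0}
tooly deg 13.18
[0.715  0.1739 0.1674]
```

```bash
python3 -m inch '{"travel":[[0.01,0.0024,0],[0.035,0.0085,0],[0.07,0.017,0],[0.108,0.0263,0],[0.146,0.0355,0],[0.184,0.0447,0],[0.222,0.054,0],[0.26,0.0632,0],[0.298,0.0725,0],[0.336,0.0817,0]],"spin":[0,0,0,0,0,0,0,0,0,0]}' 0
python3 -m inch '{"travel":[[0.038,0.0093,0],[0.076,0.0185,0],[0.114,0.0277,0],[0.152,0.037,0],[0.19,0.0462,0],[0.228,0.0555,0],[0.266,0.0647,0],[0.304,0.074,0],[0.335,0.0815,0],[0.36,0.0875,0]],"spin":[0,0,0,0,0,0,0,0,0,0]}'
python3 -m inch '{"travel":[[0.013,0.003,0],[0.019,0.0047,0],[0.019,0.0047,0],[0.019,0.0047,0]],"spin":[0,0,0,0]}'
python3 to.py .4817 .3383 .088
```

```text
t: 12.8
tool_pos: [0.4745, -0.0472, 0.2515]
orientation: [-1.949, -2.459, 0.003]
force: [0.5, 0.5, -0.1]
opening: 0.0933
gripper_force: 0.0
t: 13.63
tool_pos: [0.4771, 0.323, 0.2511]
orientation: [-1.948, -2.461, 0.007]
force: [1.0, -0.4, -0.3]
opening: 0.0933
gripper_force: 0.0
t: 13.97
tool_pos: [0.4795, 0.3392, 0.2536]
orientation: [-1.952, -2.461, 0.003]
force: [-0.3, -0.3, -0.4]
opening: 0.093
gripper_force: 0.0
{'t': 13.9667, 'q': [0.5286, 0.0912, 1.4977, -0.0005, 1.5546, 0.2988], 'tool_pos': [0.4795, 0.3392, 0.2536], 'orientation': [-1.952, -2.4613, 0.003], 'force': [-0.3175, -0.2736, -0.4394], 'opening': 0.093, 'gripper_force': 0.0}
tooly deg 13.17
[-0.0012  0.0022  0.1656]
```

```bash
python3 -m inch '{"travel":[[-0.001,0.002,0.015],[-0.001,0.002,0.045],[-0.001,0.002,0.075],[-0.001,0.002,0.105],[-0.001,0.002,0.13],[-0.001,0.002,0.15],[-0.001,0.002,0.16],[-0.001,0.002,0.164],[-0.001,0.002,0.164]],"spin":[0,0,0,0,0,0,0,0,0]}' 0 25
python3 -m inch '{"travel":[[0,0,0],[0,0,0],[0,0,0],[0,0,0],[0,0,0],[0,0,0],[0,0,0],[0,0,0],[0,0,0],[0,0,0]],"spin":[0,0,0,0,0,0,0,0,0,0]}' 1 25
python3 to.py .4817 .3383 .088
```

```text
t: 14.72
tool_pos: [0.482, 0.3386, 0.0903]
orientation: [-1.953, -2.46, 0.002]
force: [0.3, -0.1, -0.1]
opening: 0.0931
gripper_force: 0.0
t: 15.55
tool_pos: [0.4819, 0.3397, 0.0907]
orientation: [-1.952, -2.462, 0.0]
force: [-0.5, -0.9, 1.7]
opening: 0.0479
gripper_force: 24.8
{'t': 15.55, 'q': [0.5271, 0.2163, 1.6644, 0.0, 1.261, 0.297], 'tool_pos': [0.4819, 0.3397, 0.0907], 'orientation': [-1.9517, -2.4617, 0.0002], 'force': [-0.5364, -0.9235, 1.7325], 'opening': 0.0479, 'gripper_force': 24.8315}
tooly deg 13.18
[-0.0014 -0.0006  0.0027]
```

```bash
python3 -m inch '{"travel":[[0,0,-0.006],[0,0,-0.02],[0,0,-0.045],[0,0,-0.07],[0,0,-0.095],[0,0,-0.12],[0,0,-0.145],[0,0,-0.16],[0,0,-0.165],[0,0,-0.165]],"spin":[0,0,0,0,0,0,0,0,0,0]}'
python3 -m inch '{"travel":[[-0.005,-0.0013,0],[-0.02,-0.0052,0],[-0.045,-0.0117,0],[-0.075,-0.0195,0],[-0.105,-0.0273,0],[-0.135,-0.0351,0],[-0.165,-0.0429,0],[-0.195,-0.0507,0],[-0.225,-0.0585,0],[-0.255,-0.0663,0]],"spin":[0,0,0,0,0,0,0,0,0,0]}'
python3 -m inch '{"travel":[[-0.03,-0.0078,0],[-0.06,-0.0156,0],[-0.09,-0.0234,0],[-0.12,-0.0312,0],[-0.15,-0.039,0],[-0.18,-0.0468,0],[-0.21,-0.0546,0],[-0.24,-0.0624,0],[-0.27,-0.0702,0],[-0.3,-0.078,0]],"spin":[0,0,0,0,0,0,0,0,0,0]}'
python3 -m inch '{"travel":[[-0.03,-0.0078,0],[-0.055,-0.0143,0],[-0.072,-0.019,0],[-0.08,-0.021,0],[-0.081,-0.021,0],[-0.081,-0.021,0],[-0.081,-0.021,0]],"spin":[0,0,0,0,0,0,0]}'
python3 to.py .466 -.317 .101
```

```text
t: 16.38
tool_pos: [0.4826, 0.3401, 0.2573]
orientation: [1.951, 2.461, 0.004]
force: [0.3, -0.2, -3.4]
opening: 0.0481
gripper_force: 24.8
t: 17.22
tool_pos: [0.4741, 0.0746, 0.2532]
orientation: [-1.95, -2.46, 0.004]
force: [0.8, 0.2, -1.9]
opening: 0.0482
gripper_force: 24.8
t: 18.05
tool_pos: [0.4665, -0.2347, 0.2532]
orientation: [-1.95, -2.459, 0.001]
force: [0.3, -0.6, -3.0]
opening: 0.0485
gripper_force: 24.8
t: 18.63
tool_pos: [0.466, -0.316, 0.2549]
orientation: [-1.95, -2.461, -0.001]
force: [0.5, -0.4, -2.8]
opening: 0.0481
gripper_force: 24.8
{'t': 18.6333, 'q': [-0.6872, 0.0244, 1.5647, 0.0005, 1.554, -0.918], 'tool_pos': [0.466, -0.316, 0.2549], 'orientation': [-1.95, -2.4612, -0.0008], 'force': [0.5149, -0.4137, -2.7732], 'opening': 0.0481, 'gripper_force': 24.8199}
tooly deg 13.22
[-1.200e-03 -1.000e-04  1.539e-01]
```

Next: set the tin down, then go back for the jar.

```bash
python3 -m inch '{"travel":[[0,0,0.01],[0,0,0.035],[0,0,0.065],[0,0,0.095],[0,0,0.12],[0,0,0.138],[0,0,0.147],[0,0,0.151],[0,0,0.153],[0,0,0.154]],"spin":[0,0,0,0,0,0,0,0,0,0]}'
python3 -m inch '{"travel":[[0,0,0],[0,0,0],[0,0,0],[0,0,0],[0,0,0],[0,0,0]],"spin":[0,0,0,0,0,0]}' 0
python3 -m inch '{"travel":[[0,0,0],[0,0,-0.02],[0,0,-0.05],[0,0,-0.08],[0,0,-0.11],[0,0,-0.14],[0,0,-0.152],[0,0,-0.155]],"spin":[0,0,0,0,0,0,0,0]}'
python3 to.py .564 .284 .082
```

```text
t: 19.47
tool_pos: [0.4668, -0.3174, 0.1026]
orientation: [1.95, 2.461, 0.0]
force: [0.4, -0.4, -3.3]
opening: 0.048
gripper_force: 24.8
t: 19.97
tool_pos: [0.4662, -0.3174, 0.102]
orientation: [1.952, 2.461, -0.0]
force: [-0.4, 0.5, 0.4]
opening: 0.0832
gripper_force: 0.0
t: 20.63
tool_pos: [0.4673, -0.3183, 0.2602]
orientation: [1.948, 2.457, -0.0]
force: [0.2, 1.4, 0.7]
opening: 0.0931
gripper_force: 0.0
{'t': 20.6333, 'q': [-0.6886, 0.0221, 1.5574, -0.0, 1.5563, -0.9185], 'tool_pos': [0.4673, -0.3183, 0.2602], 'orientation': [1.9483, 2.4571, -0.0002], 'force': [0.2105, 1.4119, 0.6867], 'opening': 0.0931, 'gripper_force': 0.0}
tooly deg 13.18
[0.5652 0.2308 0.1764]
```

```bash
python3 -m inch '{"travel":[[0.01,0.0041,0],[0.035,0.0143,0],[0.068,0.0278,0],[0.103,0.042,0],[0.138,0.0563,0],[0.173,0.0706,0],[0.208,0.085,0],[0.243,0.0992,0],[0.278,0.1135,0],[0.313,0.1278,0]],"spin":[0,0,0,0,0,0,0,0,0,0]}' 0
python3 -m inch '{"travel":[[0.035,0.0143,0],[0.07,0.0286,0],[0.105,0.0429,0],[0.14,0.0572,0],[0.175,0.0715,0],[0.205,0.0835,0],[0.23,0.0938,0],[0.245,0.1,0],[0.251,0.1025,0],[0.251,0.1025,0]],"spin":[0,0,0,0,0,0,0,0,0,0]}'
python3 to.py .564 .284 .084
```

```text
t: 21.47
tool_pos: [0.5175, 0.0193, 0.2536]
orientation: [-1.949, -2.459, 0.004]
force: [0.5, -0.7, 0.1]
opening: 0.0926
gripper_force: 0.0
t: 22.3
tool_pos: [0.5601, 0.2857, 0.2537]
orientation: [-1.948, -2.462, 0.006]
force: [-0.5, -0.4, 0.1]
opening: 0.093
gripper_force: 0.0
{'t': 22.3, 'q': [0.39, 0.2054, 1.3722, 0.0002, 1.5683, 0.1578], 'tool_pos': [0.5601, 0.2857, 0.2537], 'orientation': [-1.9478, -2.462, 0.0056], 'force': [-0.47, -0.4225, 0.1437], 'opening': 0.093, 'gripper_force': 0.0}
tooly deg 13.3
[-0.0025  0.0041  0.1696]
```

```bash
python3 -m inch '{"travel":[[-0.001,0.002,0.01],[-0.001,0.002,0.04],[-0.001,0.002,0.075],[-0.001,0.002,0.105],[-0.001,0.002,0.13],[-0.001,0.002,0.15],[-0.001,0.002,0.162],[-0.001,0.002,0.17],[-0.001,0.002,0.17]],"spin":[0,0,0,0,0,0,0,0,0]}' 0 25
python3 -m inch '{"travel":[[0,0,0],[0,0,0],[0,0,0],[0,0,0],[0,0,0],[0,0,0],[0,0,0],[0,0,0],[0,0,0],[0,0,0]],"spin":[0,0,0,0,0,0,0,0,0,0]}' 1 25
python3 to.py .4557 -.2376 .084
```

```text
t: 23.05
tool_pos: [0.5628, 0.2825, 0.0845]
orientation: [-1.952, -2.459, 0.004]
force: [-0.2, -1.4, 0.1]
opening: 0.0931
gripper_force: 0.0
t: 23.88
tool_pos: [0.5642, 0.2841, 0.0871]
orientation: [1.952, 2.461, 0.001]
force: [-0.6, 1.0, 4.1]
opening: 0.0554
gripper_force: 25.0
{'t': 23.8833, 'q': [0.3853, 0.3252, 1.5415, 0.0001, 1.2741, 0.1552], 'tool_pos': [0.5642, 0.2841, 0.0871], 'orientation': [1.9516, 2.4614, 0.0011], 'force': [-0.588, 0.9702, 4.0714], 'opening': 0.0554, 'gripper_force': 24.9999}
tooly deg 13.18
[-0.4832 -0.2246  0.0029]
```

```bash
python3 -m inch '{"travel":[[0,0,-0.006],[0,0,-0.02],[0,0,-0.045],[0,0,-0.07],[0,0,-0.095],[0,0,-0.12],[0,0,-0.145],[0,0,-0.16],[0,0,-0.165],[0,0,-0.165]],"spin":[0,0,0,0,0,0,0,0,0,0]}'
python3 -m inch '{"travel":[[-0.005,-0.0023,0],[-0.02,-0.0093,0],[-0.045,-0.021,0],[-0.073,-0.034,0],[-0.101,-0.047,0],[-0.129,-0.06,0],[-0.157,-0.073,0],[-0.185,-0.086,0],[-0.213,-0.099,0],[-0.241,-0.112,0]],"spin":[0,0,0,0,0,0,0,0,0,0]}'
python3 -m inch '{"travel":[[-0.028,-0.013,0],[-0.056,-0.026,0],[-0.084,-0.039,0],[-0.112,-0.052,0],[-0.14,-0.065,0],[-0.168,-0.078,0],[-0.196,-0.091,0],[-0.22,-0.102,0],[-0.235,-0.109,0],[-0.242,-0.1125,0]],"spin":[0,0,0,0,0,0,0,0,0,0]}'
python3 -m inch '{"travel":[[0,0,0],[0,0,0],[0,0,0]],"spin":[0,0,0]}'
python3 to.py .4557 -.2376 .097
```

```text
t: 24.72
tool_pos: [0.5646, 0.2842, 0.2542]
orientation: [1.951, 2.46, 0.005]
force: [-0.8, 0.2, -1.7]
opening: 0.0554
gripper_force: 25.0
t: 25.55
tool_pos: [0.5079, 0.0222, 0.2493]
orientation: [-1.95, -2.459, 0.004]
force: [0.6, -0.4, -2.6]
opening: 0.0549
gripper_force: 25.0
t: 26.38
tool_pos: [0.4535, -0.2393, 0.2494]
orientation: [-1.953, -2.456, 0.002]
force: [0.0, -0.1, -3.5]
opening: 0.055
gripper_force: 25.0
t: 26.63
tool_pos: [0.4554, -0.2364, 0.251]
orientation: [-1.95, -2.461, -0.001]
force: [-0.2, -0.1, -1.7]
opening: 0.0551
gripper_force: 25.0
{'t': 26.6333, 'q': [-0.5791, -0.1113, 1.7036, 0.0005, 1.5506, -0.8099], 'tool_pos': [0.4554, -0.2364, 0.251], 'orientation': [-1.9501, -2.4614, -0.0007], 'force': [-0.2101, -0.1194, -1.6854], 'opening': 0.0551, 'gripper_force': 24.9979}
tooly deg 13.22
[-1.50e-03  1.00e-04  1.54e-01]
```

```bash
python3 -m inch '{"travel":[[0,0,0.01],[0,0,0.035],[0,0,0.065],[0,0,0.095],[0,0,0.12],[0,0,0.138],[0,0,0.147],[0,0,0.151],[0,0,0.153],[0,0,0.154]],"spin":[0,0,0,0,0,0,0,0,0,0]}'
python3 -m inch '{"travel":[[0,0,0],[0,0,0],[0,0,0],[0,0,0],[0,0,0],[0,0,0]],"spin":[0,0,0,0,0,0]}' 0
python3 -m inch '{"travel":[[0,0,0],[0,0,-0.02],[0,0,-0.05],[0,0,-0.08],[0,0,-0.11],[0,0,-0.145],[0,0,-0.18],[0.01,0.005,-0.21],[0.04,0.015,-0.24],[0.07,0.03,-0.27]],"spin":[0,0,0,0,0,0,0,0,0,0]}'
python3 -m inch '{"travel":[[0.035,0.013,-0.01],[0.07,0.026,-0.02],[0.105,0.039,-0.03],[0.14,0.052,-0.03],[0.17,0.063,-0.03],[0.19,0.07,-0.03],[0.2,0.075,-0.03],[0.2,0.075,-0.03],[0.2,0.075,-0.03]],"spin":[0,0,0,0,0,0,0,0,0]}'
python3 - <<'E'
from meas import *
st(); measure('wrist','w2'); p,d,i=snap('top','top2')
E
```

```text
t: 27.47
tool_pos: [0.4561, -0.2377, 0.0985]
orientation: [1.95, 2.461, 0.0]
force: [-0.1, -0.1, -1.7]
opening: 0.0555
gripper_force: 25.0
t: 27.97
tool_pos: [0.4556, -0.2377, 0.098]
orientation: [1.952, 2.461, 0.0]
force: [0.1, 0.1, 0.3]
opening: 0.0901
gripper_force: 0.0
t: 28.8
tool_pos: [0.4672, -0.1663, 0.366]
orientation: [1.955, 2.459, -0.0]
force: [2.0, -0.5, 0.6]
opening: 0.0929
gripper_force: 0.0
t: 29.55
tool_pos: [0.4952, 0.0451, 0.3939]
orientation: [-1.951, -2.462, 0.001]
force: [-0.5, -0.3, 0.4]
opening: 0.0928
gripper_force: 0.0
{'t': 29.55, 'q': [-0.0119, -0.156, 1.4869, -0.0006, 1.8112, -0.2429], 'tool_pos': [0.4952, 0.0451, 0.3939], 'orientation': [-1.9508, -2.4625, 0.0011], 'force': [-0.4733, -0.2695, 0.4099], 'opening': 0.0928, 'gripper_force': 0.0}
wrist tin 0.9 px 236 454 ztop 0.1386 n 364 mean [ 0.467  -0.2997] rect [ 4.632e+02 -1.324e+02  3.290e+01  3.942e+02  2.000e-01] circ [ 468.9 -132.4  197.4]
wrist jar 0.64 px 245 371 ztop 0.1313 n 42 mean [ 0.4612 -0.2562] rect [ 460.6 -256.9   19.2    6.9   17.4] circ [ 460.4 -256.4    9.6]
wrist pot_a 0.95 px 338 8 ztop 0.0447 n 438 mean [0.4721 0.2317] rect [472.3 230.8  34.3  16.2  13.5] circ [470.8 237.2  17.2]
wrist pot_a 0.7 px 244 371 ztop 0.1317 n 58 mean [ 0.4604 -0.2563] rect [ 460.3 -257.2   20.3    7.6   15.7] circ [ 459.6 -254.7   10.1]
wrist wheel 0.84 px 370 228 ztop 0.065 n 17588 mean [0.5652 0.0045] rect [566.8   0.9 177.8 178.5  84.6] circ [566.8   0.6  89.9]
wrist wheel 0.49 px 236 454 ztop 0.1384 n 346 mean [ 0.4669 -0.3145] rect [ 466.5 -315.7   26.8   24.1   17.2] circ [ 466.9 -317.7   14.3]
wrist board 0.81 px 250 385 ztop 0.018 n 4951 mean [ 0.468  -0.2796] rect [ 449.9 -190.1  130.9  508.1    7.3] circ [ 446.8 -190.6  259.7]
wrist tray 0.66 px 402 19 ztop 0.0407 n 270 mean [0.6237 0.2605] rect [559.1 257.4 144.6  37.    2.8] circ [559.6 245.2  72.5]
```

View pics/w2.png

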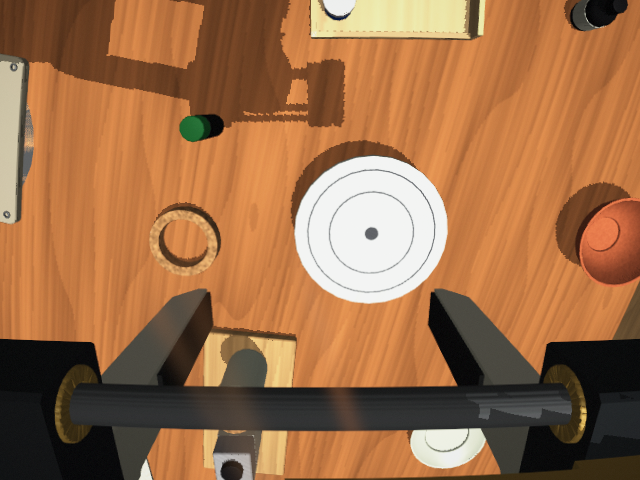

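View pics/top2.png

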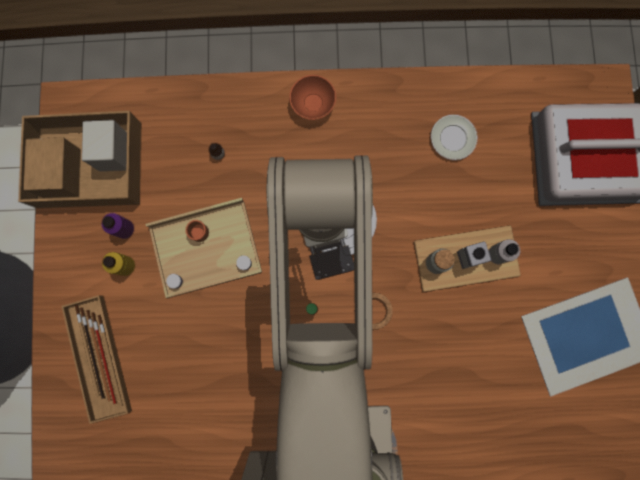

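The top view shows the jar (441,260), tin (475,255) and bottle (506,250) upright on the board, with the cup and pots undisturbed. The wheel centre measures (0.567, 0.001). For the cup, I'll turn the gripper 90° so a finger misses the back wall.

```bash
python3 -m inch '{"travel":[[0.01,0.004,0.005],[0.035,0.015,0.02],[0.065,0.028,0.04],[0.095,0.041,0.06],[0.125,0.054,0.08],[0.155,0.067,0.1],[0.185,0.08,0.12],[0.215,0.093,0.14],[0.24,0.104,0.16],[0.26,0.113,0.18]],"spin":[-0.12,-0.24,-0.36,-0.48,-0.6,-0.72,-0.84,-0.96,-1.08,-1.2]}' 0 20
python3 -m inch '{"travel":[[0,0,0],[0,0,0],[0,0,0],[0,0,0],[0,0,0],[0,0,0]],"spin":[-0.12,-0.24,-0.36,-0.37,-0.37,-0.37]}'
python3 to.py .5522 .3555 .043
```

```text
t: 30.88
tool_pos: [0.5458, 0.3266, 0.2129]
orientation: [-0.21, -3.134, -0.0]
force: [0.8, -0.4, -0.9]
opening: 0.0929
gripper_force: 0.0
t: 31.38
tool_pos: [0.546, 0.3243, 0.2142]
orientation: [-0.353, 3.122, 0.0]
force: [-0.1, -0.6, 1.4]
opening: 0.0927
gripper_force: 0.0
{'t': 31.3833, 'q': [0.4552, 0.2341, 1.4108, 0.0, 1.4965, -1.3407], 'tool_pos': [0.546, 0.3243, 0.2142], 'orientation': [-0.3528, 3.1216, 0.0001], 'force': [-0.0782, -0.5929, 1.4441], 'opening': 0.0927, 'gripper_force': 0.0}
tooly deg 102.9
[-0.0129  0.029   0.1713]
```

```bash
python3 -m inch '{"travel":[[-0.004,0.008,0.01],[-0.01,0.022,0.025],[-0.013,0.029,0.045],[-0.013,0.029,0.07],[-0.013,0.029,0.095],[-0.013,0.029,0.12],[-0.013,0.029,0.145],[-0.013,0.029,0.162],[-0.013,0.029,0.17],[-0.013,0.029,0.171]],"spin":[0,0,0,0,0,0,0,0,0,0]}' 0 20
python3 -m inch '{"travel":[[0,0,0],[0,0,0],[0,0,0],[0,0,0],[0,0,0],[0,0,0],[0,0,0],[0,0,0],[0,0,0],[0,0,0]],"spin":[0,0,0,0,0,0,0,0,0,0]}' 1 12
python3 to.py .5668 .0008 .1
```

```text
t: 32.22
tool_pos: [0.5503, 0.355, 0.04]
orientation: [0.357, -3.117, 0.002]
force: [0.5, 1.0, -0.1]
opening: 0.0931
gripper_force: 0.0
t: 33.05
tool_pos: [0.5522, 0.3558, 0.0435]
orientation: [-0.359, 3.12, 0.0]
force: [-0.5, 0.7, 3.0]
opening: 0.0499
gripper_force: 12.0
{'t': 33.05, 'q': [0.4943, 0.4375, 1.4849, 0.0001, 1.2186, -1.3058], 'tool_pos': [0.5522, 0.3558, 0.0435], 'orientation': [-0.3592, 3.1204, 0.0004], 'force': [-0.543, 0.6631, 3.0011], 'opening': 0.0499, 'gripper_force': 12.0001}
tooly deg 103.13
[ 0.0664 -0.349  -0.0566]
```

```bash
python3 -m inch '{"travel":[[0,0,-0.006],[0,0,-0.02],[0,0,-0.045],[0,0,-0.07],[0,0,-0.095],[0,0,-0.113],[0,0,-0.12],[0.001,-0.005,-0.12],[0.004,-0.02,-0.12],[0.008,-0.045,-0.12]],"spin":[0,0,0,0,0,0,0,0,0,0]}'
python3 -m inch '{"travel":[[0.006,-0.03,0],[0.012,-0.062,0],[0.018,-0.094,0],[0.024,-0.126,0],[0.03,-0.158,0],[0.036,-0.19,0],[0.042,-0.222,0],[0.048,-0.254,0],[0.053,-0.28,0],[0.056,-0.295,0]],"spin":[0,0,0,0,0,0,0,0,0,0]}'
python3 -m inch '{"travel":[[0.002,-0.007,0],[0.002,-0.009,0],[0.002,-0.009,0],[0.002,-0.009,0],[0.002,-0.009,0]],"spin":[0,0,0,0,0]}'
python3 to.py .5668 .0008 .1
python3 - <<'E'
from meas import *
for n in('cup',):
    p,d,i=snap('wrist','w3')
    for x in models.masks_of('wrist',n)[:3]:
        Q,_=pts(d,i,x['region']);zt=np.percentile(Q[:,2],98);T=Q[Q[:,2]>zt-.006][:,:2]
        print(x['p'],zt,len(T),cv2.minEnclosingCircle(T.astype(np.float32)*1000))
E
```

```text
t: 33.88
tool_pos: [0.553, 0.3098, 0.1611]
orientation: [0.363, -3.118, 0.001]
force: [0.1, -0.3, -2.1]
opening: 0.05
gripper_force: 12.0
t: 34.72
tool_pos: [0.5648, 0.0059, 0.1606]
orientation: [0.355, -3.117, 0.001]
force: [0.0, 0.2, -1.0]
opening: 0.0502
gripper_force: 12.0
t: 35.13
tool_pos: [0.5668, 0.0018, 0.1628]
orientation: [0.361, -3.12, -0.001]
force: [0.5, 0.7, -0.5]
opening: 0.0502
gripper_force: 12.0
{'t': 35.1333, 'q': [-0.0875, 0.0871, 1.669, 0.0003, 1.386, -1.8888], 'tool_pos': [0.5668, 0.0018, 0.1628], 'orientation': [0.3611, -3.1202, -0.0007], 'force': [0.497, 0.7434, -0.5082], 'opening': 0.0502, 'gripper_force': 11.9998}
tooly deg 103.2
[ 0.0002 -0.001   0.0628]
0.71 0.18185097086555688 4180 ((562.8890991210938, -0.3294837772846222), 27.81131935119629)
```

```bash
python3 -m inch '{"travel":[[-0.001,0,0.005],[-0.002,0,0.018],[-0.002,0,0.033],[-0.002,0,0.046],[-0.002,0,0.055],[-0.002,0,0.059],[-0.002,0,0.061],[-0.002,0,0.062],[-0.002,0,0.062],[-0.002,0,0.062]],"spin":[0,0,0,0,0,0,0,0,0,0]}'
python3 -m inch '{"travel":[[0,0,0],[0,0,0],[0,0,0],[0,0,0],[0,0,0],[0,0,0],[0,0,0]],"spin":[0,0,0,0,0,0,0]}' 0
python3 -m inch '{"travel":[[0,0,0],[0,0,-0.015],[0,0,-0.04],[0,0,-0.07],[0,0,-0.1],[0,0,-0.13],[0,0,-0.15],[0,0,-0.16],[0,0,-0.16]],"spin":[0,0,0,0.05,0.15,0.27,0.39,0.51,0.63]}'
python3 -m inch '{"travel":[[-0.006,0.02,-0.01],[-0.012,0.04,-0.03],[-0.018,0.06,-0.05],[-0.024,0.08,-0.07],[-0.03,0.09,-0.09],[-0.035,0.1,-0.1],[-0.035,0.1,-0.1],[-0.035,0.1,-0.1],[-0.035,0.1,-0.1]],"spin":[0.12,0.24,0.36,0.48,0.6,0.72,0.84,0.94,0.94]}'
python3 - <<'E'
from meas import *
st()
p,d,i=snap('wrist','w4')
for n in('cup','wheel'):
    for x in models.masks_of('wrist',n)[:3]:
        Q,_=pts(d,i,x['region']);zt=np.percentile(Q[:,2],98);T=Q[Q[:,2]>zt-.006][:,:2]
        print(n,x['p'],zt,len(T),cv2.minEnclosingCircle(T.astype(np.float32)*1000))
E
```

```text
t: 36.07
tool_pos: [0.5696, 0.0011, 0.102]
orientation: [-0.359, 3.12, -0.0]
force: [0.3, -0.3, -1.6]
opening: 0.0501
gripper_force: 12.0
t: 36.65
tool_pos: [0.569, 0.0012, 0.1012]
orientation: [-0.359, 3.121, -0.0]
force: [-0.5, 0.7, 0.5]
opening: 0.0909
gripper_force: 0.0
t: 37.4
tool_pos: [0.5706, 0.001, 0.2653]
orientation: [0.633, 3.071, 0.001]
force: [1.8, 1.2, -0.9]
opening: 0.0932
gripper_force: 0.0
t: 38.15
tool_pos: [0.6405, 0.0799, 0.3612]
orientation: [1.957, 2.457, 0.0]
force: [-0.2, 0.1, 0.4]
opening: 0.0929
gripper_force: 0.0
{'t': 38.15, 'q': [0.0446, 0.2417, 1.1371, 0.0, 1.7627, -0.181], 'tool_pos': [0.6405, 0.0799, 0.3612], 'orientation': [1.9572, 2.4573, 0.0001], 'force': [-0.1634, 0.1011, 0.3685], 'opening': 0.0929, 'gripper_force': 0.0}
wheel 0.72 0.0646632737394843 16829 ((566.8617553710938, 0.7357051968574524), 89.95659637451172)
```

View pics/w4.png

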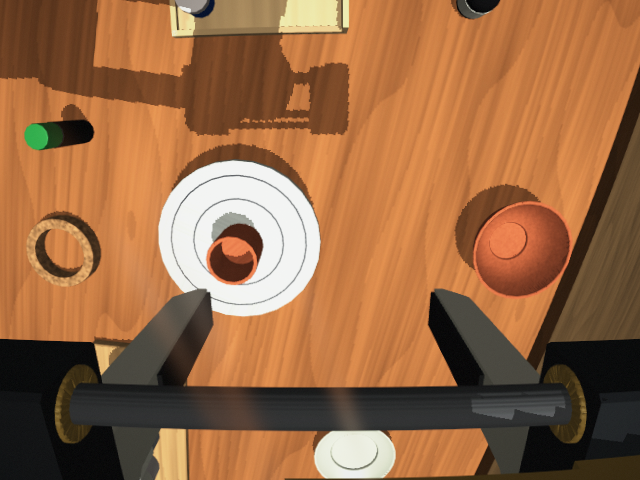

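The cup stands upright on the wheel at px (233,258). Its rim is above the disc, so I'll measure its centre from depth.

```bash
python3 - <<'E'
from meas import *
p,d,i=snap('wrist'); Q,uv=pts(d,i)
m=(np.hypot(Q[:,0]-.567,Q[:,1])<.06)&(Q[:,2]>.112)&(Q[:,2]<.13)
T=Q[m];print(len(T),T[:,2].max(),cv2.minEnclosingCircle(T[:,:2].astype(np.float32)*1000),cv2.minAreaRect(T[:,:2].astype(np.float32)*1000))
E
python3 to.py .474 -.3964 .0975; python3 to.py .4557 -.2376 .096
```

```text
741 0.11982200129045215 ((570.0911254882812, -0.15066881477832794), 25.522127151489258) ((569.8651123046875, 0.417633056640625), (50.72850799560547, 48.94422912597656), 20.02423667907715)
{'t': 38.35, 'q': [0.044, 0.241, 1.1384, 0.0, 1.7627, -0.1889], 'tool_pos': [0.6401, 0.0795, 0.3609], 'orientation': [-1.948, -2.4642, 0.0005], 'force': [-0.8511, 0.7593, -0.0514], 'opening': 0.0933, 'gripper_force': 0.0}
tooly deg 13.34
[-0.4247 -0.2713  0.2634]
{'t': 38.35, 'q': [0.044, 0.241, 1.1384, 0.0, 1.7627, -0.1889], 'tool_pos': [0.6401, 0.0795, 0.3609], 'orientation': [-1.948, -2.4642, 0.0005], 'force': [-0.8511, 0.7593, -0.0514], 'opening': 0.0933, 'gripper_force': 0.0}
tooly deg 13.34
[-0.266  -0.2524  0.265 ]
```

```bash
python3 -m inch '{"travel":[[-0.01,-0.01,0.004],[-0.03,-0.028,0.012],[-0.055,-0.052,0.022],[-0.08,-0.076,0.032],[-0.105,-0.1,0.042],[-0.13,-0.124,0.052],[-0.155,-0.148,0.062],[-0.18,-0.172,0.072],[-0.205,-0.195,0.082],[-0.23,-0.218,0.092]],"spin":[0,0,0,0,0,0,0,0,0,0]}' 0 25
python3 -m inch '{"travel":[[-0.02,-0.019,0.005],[-0.03,-0.03,0.01],[-0.036,-0.034,0.013],[-0.036,-0.034,0.013],[-0.036,-0.034,0.013],[-0.036,-0.034,0.013]],"spin":[0,0,0,0,0,0]}'
python3 to.py .4557 -.2376 .096
```

```text
t: 39.18
tool_pos: [0.4791, -0.1953, 0.2688]
orientation: [1.949, 2.464, 0.0]
force: [0.5, -0.2, -0.4]
opening: 0.0928
gripper_force: 0.0
t: 39.68
tool_pos: [0.4562, -0.2361, 0.2566]
orientation: [1.95, 2.463, 0.001]
force: [0.4, 0.6, -0.5]
opening: 0.093
gripper_force: 0.0
{'t': 39.6833, 'q': [-0.5777, -0.1134, 1.6954, 0.0004, 1.559, -0.8091], 'tool_pos': [0.4562, -0.2361, 0.2566], 'orientation': [1.9499, 2.4626, 0.0008], 'force': [0.3575, 0.6088, -0.5269], 'opening': 0.093, 'gripper_force': 0.0}
tooly deg 13.26
[-0.0013 -0.001   0.1606]
```

```bash
python3 -m inch '{"travel":[[-0.001,-0.001,0.01],[-0.001,-0.001,0.035],[-0.001,-0.001,0.065],[-0.001,-0.001,0.095],[-0.001,-0.001,0.122],[-0.001,-0.001,0.142],[-0.001,-0.001,0.154],[-0.001,-0.001,0.16],[-0.001,-0.001,0.16]],"spin":[0,0,0,0,0,0,0,0,0]}' 0 25
python3 -m inch '{"travel":[[0,0,0],[0,0,0],[0,0,0],[0,0,0],[0,0,0],[0,0,0],[0,0,0],[0,0,0],[0,0,0],[0,0,0]],"spin":[0,0,0,0,0,0,0,0,0,0]}' 1 25
python3 -m inch '{"travel":[[0,0,-0.006],[0,0,-0.02],[0,0,-0.045],[0,0,-0.07],[0,0,-0.095],[0,0,-0.12],[0,0,-0.145],[0,0,-0.16],[0,0,-0.165],[0,0,-0.165]],"spin":[0,0,0,0,0,0,0,0,0,0]}'
python3 to.py .5642 .2841 .088
```

```text
t: 40.43
tool_pos: [0.4544, -0.2372, 0.0949]
orientation: [-1.95, -2.461, 0.0]
force: [0.3, 0.1, -0.2]
opening: 0.0929
gripper_force: 0.0
t: 41.27
tool_pos: [0.4551, -0.2382, 0.0966]
orientation: [1.951, 2.461, 0.0]
force: [0.4, -0.7, 4.2]
opening: 0.0549
gripper_force: 25.0
t: 42.1
tool_pos: [0.4551, -0.2383, 0.2623]
orientation: [1.951, 2.46, 0.0]
force: [-0.6, 0.1, -2.5]
opening: 0.0551
gripper_force: 24.9
{'t': 42.1, 'q': [-0.5822, -0.1163, 1.6877, -0.0, 1.5683, -0.8122], 'tool_pos': [0.4551, -0.2383, 0.2623], 'orientation': [1.9507, 2.4602, 0.0002], 'force': [-0.5536, 0.1403, -2.5439], 'opening': 0.0551, 'gripper_force': 24.9376}
tooly deg 13.18
[0.484  0.2251 0.1739]
```

```bash
python3 -m inch '{"travel":[[0.005,0.0023,0],[0.02,0.0093,0],[0.045,0.021,0],[0.073,0.034,0],[0.101,0.047,0],[0.129,0.06,0],[0.157,0.073,0],[0.185,0.086,0],[0.213,0.099,0],[0.241,0.112,0]],"spin":[0,0,0,0,0,0,0,0,0,0]}'
python3 -m inch '{"travel":[[0.028,0.013,0],[0.056,0.026,0],[0.084,0.039,0],[0.112,0.052,0],[0.14,0.065,0],[0.168,0.078,0],[0.196,0.091,0],[0.22,0.102,0],[0.235,0.109,0],[0.243,0.113,0]],"spin":[0,0,0,0,0,0,0,0,0,0]}'
python3 -m inch '{"travel":[[0,0,0],[0,0,0],[0,0,0],[0,0,0]],"spin":[0,0,0,0]}'
python3 to.py .5642 .2841 .088
```

```text
t: 42.93
tool_pos: [0.5077, 0.0241, 0.2587]
orientation: [-1.95, -2.459, 0.003]
force: [0.6, -1.6, -2.1]
opening: 0.0552
gripper_force: 24.9
t: 43.77
tool_pos: [0.562, 0.2867, 0.258]
orientation: [-1.947, -2.462, 0.005]
force: [0.3, -0.0, -2.3]
opening: 0.0552
gripper_force: 24.9
t: 44.1
tool_pos: [0.5635, 0.2832, 0.261]
orientation: [1.954, 2.46, -0.001]
force: [-0.7, -0.4, -2.5]
opening: 0.0556
gripper_force: 24.9
{'t': 44.1, 'q': [0.3846, 0.2045, 1.3599, -0.0003, 1.5776, 0.156], 'tool_pos': [0.5635, 0.2832, 0.261], 'orientation': [1.9535, 2.4604, -0.0008], 'force': [-0.7202, -0.427, -2.517], 'opening': 0.0556, 'gripper_force': 24.9376}
tooly deg 13.1
[0.0007 0.001  0.173 ]
```

```bash
python3 -m inch '{"travel":[[0,0.001,0.01],[0,0.001,0.035],[0,0.001,0.065],[0,0.001,0.095],[0,0.001,0.125],[0,0.001,0.149],[0,0.001,0.164],[0,0.001,0.17],[0,0.001,0.173],[0,0.001,0.173]],"spin":[0,0,0,0,0,0,0,0,0,0]}'
python3 -m inch '{"travel":[[0,0,0],[0,0,0],[0,0,0],[0,0,0],[0,0,0],[0,0,0]],"spin":[0,0,0,0,0,0]}' 0
python3 -m inch '{"travel":[[0,0,0],[0,0,-0.02],[0,0,-0.05],[0,0,-0.08],[0,0,-0.11],[0,0,-0.14],[0,0,-0.162],[0,0,-0.17],[0,0,-0.17]],"spin":[0,0,0,0,0,0,0,0,0]}'
python3 to.py .4662 -.3174 .100
```

```text
t: 44.93
tool_pos: [0.5646, 0.2843, 0.0882]
orientation: [1.953, 2.461, 0.0]
force: [0.5, -0.9, -1.9]
opening: 0.0551
gripper_force: 25.0
t: 45.43
tool_pos: [0.5647, 0.2848, 0.0885]
orientation: [1.952, 2.461, 0.001]
force: [-0.5, 0.1, -0.4]
opening: 0.0904
gripper_force: 0.0
t: 46.18
tool_pos: [0.5657, 0.2853, 0.2611]
orientation: [1.95, 2.46, 0.007]
force: [1.4, 0.9, -0.4]
opening: 0.0931
gripper_force: 0.0
{'t': 46.1833, 'q': [0.3861, 0.2071, 1.3567, 0.0, 1.5727, 0.156], 'tool_pos': [0.5657, 0.2853, 0.2611], 'orientation': [1.9503, 2.4598, 0.0069], 'force': [1.4185, 0.9229, -0.3779], 'opening': 0.0931, 'gripper_force': 0.0}
tooly deg 13.18
[-0.5642 -0.2351  0.1595]
```

```bash
python3 -m inch '{"travel":[[-0.01,-0.0041,0],[-0.035,-0.0145,0],[-0.07,-0.029,0],[-0.105,-0.0436,0],[-0.14,-0.0581,0],[-0.175,-0.0727,0],[-0.21,-0.0872,0],[-0.245,-0.1017,0],[-0.28,-0.1163,0],[-0.315,-0.1308,0]],"spin":[0,0,0,0,0,0,0,0,0,0]}' 0 25
python3 -m inch '{"travel":[[-0.035,-0.0145,0],[-0.07,-0.029,0],[-0.105,-0.0436,0],[-0.14,-0.0581,0],[-0.175,-0.0727,0],[-0.205,-0.085,0],[-0.23,-0.0955,0],[-0.243,-0.101,0],[-0.249,-0.1034,0],[-0.249,-0.1034,0]],"spin":[0,0,0,0,0,0,0,0,0,0]}'
python3 -m inch '{"travel":[[0,0,0],[0,0,0],[0,0,0]],"spin":[0,0,0]}'
python3 to.py .4662 -.3174 .1
```

```text
t: 47.02
tool_pos: [0.5066, -0.0537, 0.255]
orientation: [-1.95, -2.459, 0.003]
force: [0.8, -0.3, -0.2]
opening: 0.0927
gripper_force: 0.0
t: 47.85
tool_pos: [0.4639, -0.3181, 0.2562]
orientation: [-1.952, -2.458, -0.0]
force: [0.8, -0.1, 0.2]
opening: 0.093
gripper_force: 0.0
t: 48.1
tool_pos: [0.4655, -0.3164, 0.2581]
orientation: [-1.95, -2.463, -0.0]
force: [0.6, 1.0, -0.0]
opening: 0.0928
gripper_force: 0.0
{'t': 48.1, 'q': [-0.6883, 0.0216, 1.5617, 0.0003, 1.5584, -0.9201], 'tool_pos': [0.4655, -0.3164, 0.2581], 'orientation': [-1.9496, -2.4634, -0.0004], 'force': [0.5946, 0.9609, -0.0258], 'opening': 0.0928, 'gripper_force': 0.0}
tooly deg 13.28
[-0.0011  0.0004  0.1581]
```

```bash
python3 -m inch '{"travel":[[-0.001,0,0.01],[-0.001,0,0.035],[-0.001,0,0.065],[-0.001,0,0.095],[-0.001,0,0.12],[-0.001,0,0.14],[-0.001,0,0.152],[-0.001,0,0.158],[-0.001,0,0.158]],"spin":[0,0,0,0,0,0,0,0,0]}' 0 25
python3 -m inch '{"travel":[[0,0,0],[0,0,0],[0,0,0],[0,0,0],[0,0,0],[0,0,0],[0,0,0],[0,0,0],[0,0,0],[0,0,0]],"spin":[0,0,0,0,0,0,0,0,0,0]}' 1 25
python3 -m inch '{"travel":[[0,0,-0.006],[0,0,-0.02],[0,0,-0.045],[0,0,-0.07],[0,0,-0.095],[0,0,-0.12],[0,0,-0.145],[0,0,-0.16],[0,0,-0.165],[0,0,-0.165]],"spin":[0,0,0,0,0,0,0,0,0,0]}'
python3 to.py .4819 .3395 .092
```

```text
t: 48.85
tool_pos: [0.4647, -0.3179, 0.0987]
orientation: [-1.95, -2.46, -0.0]
force: [0.1, -0.3, -0.2]
opening: 0.0931
gripper_force: 0.0
t: 49.68
tool_pos: [0.4655, -0.3188, 0.1004]
orientation: [1.952, 2.461, 0.0]
force: [1.7, 1.0, 2.2]
opening: 0.0485
gripper_force: 24.9
t: 50.52
tool_pos: [0.4656, -0.3192, 0.2665]
orientation: [1.951, 2.46, -0.0]
force: [0.4, -0.7, -4.0]
opening: 0.0479
gripper_force: 24.9
{'t': 50.5167, 'q': [-0.6917, 0.0213, 1.5469, -0.0002, 1.5713, -0.9216], 'tool_pos': [0.4656, -0.3192, 0.2665], 'orientation': [1.9507, 2.46, -0.0004], 'force': [0.4381, -0.677, -3.9697], 'opening': 0.0479, 'gripper_force': 24.9266}
tooly deg 13.17
[0.638  0.1658 0.1735]
```

```bash
python3 -m inch '{"travel":[[0.005,0.0013,0],[0.02,0.0052,0],[0.045,0.0117,0],[0.075,0.0195,0],[0.105,0.0273,0],[0.135,0.0351,0],[0.165,0.0429,0],[0.195,0.0507,0],[0.225,0.0585,0],[0.255,0.0663,0]],"spin":[0,0,0,0,0,0,0,0,0,0]}'
python3 -m inch '{"travel":[[0.03,0.0078,0],[0.06,0.0156,0],[0.09,0.0234,0],[0.12,0.0312,0],[0.15,0.039,0],[0.18,0.0468,0],[0.21,0.0546,0],[0.24,0.0624,0],[0.27,0.0702,0],[0.3,0.078,0]],"spin":[0,0,0,0,0,0,0,0,0,0]}'
python3 -m inch '{"travel":[[0.03,0.0078,0],[0.055,0.0143,0],[0.073,0.019,0],[0.081,0.021,0],[0.082,0.0215,0],[0.082,0.0215,0],[0.082,0.0215,0]],"spin":[0,0,0,0,0,0,0]}'
python3 to.py .482 .339 .0925
```

```text
t: 51.35
tool_pos: [0.4701, -0.0526, 0.2633]
orientation: [-1.95, -2.46, 0.001]
force: [0.9, 0.2, -3.0]
opening: 0.0479
gripper_force: 24.9
t: 52.18
tool_pos: [0.477, 0.2565, 0.2632]
orientation: [-1.95, -2.461, 0.004]
force: [0.4, -1.0, -3.1]
opening: 0.0478
gripper_force: 24.9
t: 52.77
tool_pos: [0.4811, 0.3383, 0.2645]
orientation: [-1.952, -2.461, 0.002]
force: [0.6, 0.0, -2.9]
opening: 0.048
gripper_force: 24.9
{'t': 52.7667, 'q': [0.526, 0.0892, 1.4801, -0.0004, 1.5737, 0.2964], 'tool_pos': [0.4811, 0.3383, 0.2645], 'orientation': [-1.9523, -2.4612, 0.0022], 'force': [0.6349, 0.0433, -2.9078], 'opening': 0.048, 'gripper_force': 24.9479}
tooly deg 13.16
[0.0006 0.0013 0.172 ]
```

```bash
python3 -m inch '{"travel":[[0,0,0.01],[0,0,0.035],[0,0,0.065],[0,0,0.095],[0,0,0.125],[0,0,0.149],[0,0,0.164],[0,0,0.17],[0,0,0.173],[0,0,0.173]],"spin":[0,0,0,0,0,0,0,0,0,0]}'
python3 -m inch '{"travel":[[0,0,0],[0,0,0],[0,0,0],[0,0,0],[0,0,0],[0,0,0]],"spin":[0,0,0,0,0,0]}' 0
python3 -m inch '{"travel":[[0,0,0],[0,0,-0.02],[0,0,-0.05],[0,0,-0.08],[0,0,-0.11],[0,0,-0.14],[0,0,-0.162],[0,0,-0.17],[0,0,-0.17]],"spin":[0,0,0,0,0,0,0,0,0]}'
python3 to.py .474 -.3958 .098
```

```text
t: 53.6
tool_pos: [0.4817, 0.3385, 0.0922]
orientation: [1.953, 2.461, -0.0]
force: [-0.6, -0.3, -2.5]
opening: 0.0481
gripper_force: 25.0
t: 54.1
tool_pos: [0.4816, 0.3394, 0.0925]
orientation: [1.952, 2.462, 0.001]
force: [-0.4, -0.0, -0.5]
opening: 0.0836
gripper_force: 0.0
t: 54.85
tool_pos: [0.4826, 0.34, 0.2649]
orientation: [1.951, 2.46, 0.007]
force: [-0.3, 0.9, -0.2]
opening: 0.0931
gripper_force: 0.0
{'t': 54.85, 'q': [0.5268, 0.089, 1.4795, 0.0, 1.5682, 0.2967], 'tool_pos': [0.4826, 0.34, 0.2649], 'orientation': [1.9506, 2.4604, 0.0071], 'force': [-0.2588, 0.9136, -0.1701], 'opening': 0.0931, 'gripper_force': 0.0}
tooly deg 13.18
[-0.7146 -0.177   0.1651]
```

```bash
python3 -m inch '{"travel":[[-0.01,-0.0025,0],[-0.035,-0.0086,0],[-0.07,-0.0172,0],[-0.108,-0.0266,0],[-0.146,-0.0359,0],[-0.184,-0.0453,0],[-0.222,-0.0546,0],[-0.26,-0.064,0],[-0.298,-0.0733,0],[-0.336,-0.0827,0]],"spin":[0,0,0,0,0,0,0,0,0,0]}' 0
python3 -m inch '{"travel":[[-0.038,-0.0094,0],[-0.076,-0.0187,0],[-0.114,-0.028,0],[-0.152,-0.0374,0],[-0.19,-0.0467,0],[-0.228,-0.0561,0],[-0.266,-0.0654,0],[-0.304,-0.0748,0],[-0.335,-0.0824,0],[-0.36,-0.0886,0]],"spin":[0,0,0,0,0,0,0,0,0,0]}'
python3 -m inch '{"travel":[[-0.013,-0.003,0],[-0.018,-0.0045,0],[-0.018,-0.0045,0],[-0.018,-0.0045,0],[-0.018,-0.0045,0]],"spin":[0,0,0,0,0]}'
python3 to.py .474 -.3958 .098
```

```text
t: 55.68
tool_pos: [0.4755, -0.0089, 0.2592]
orientation: [-1.95, -2.459, 0.004]
force: [-0.5, 0.6, 0.3]
opening: 0.0927
gripper_force: 0.0
t: 56.52
tool_pos: [0.471, -0.3797, 0.2585]
orientation: [-1.951, -2.456, 0.0]
force: [-0.0, -0.1, 0.8]
opening: 0.0929
gripper_force: 0.0
t: 56.93
tool_pos: [0.473, -0.3948, 0.2614]
orientation: [-1.95, -2.461, -0.001]
force: [0.0, 0.4, -0.0]
opening: 0.093
gripper_force: 0.0
{'t': 56.9333, 'q': [-0.7789, 0.1658, 1.4027, 0.0003, 1.5745, -1.0098], 'tool_pos': [0.473, -0.3948, 0.2614], 'orientation': [-1.9499, -2.4615, -0.0006], 'force': [0.0311, 0.3745, -0.013], 'opening': 0.093, 'gripper_force': 0.0}
tooly deg 13.23
[-0.0015  0.0009  0.1634]
```

```bash
python3 -m inch '{"travel":[[-0.001,0.001,0.01],[-0.001,0.001,0.035],[-0.001,0.001,0.065],[-0.001,0.001,0.095],[-0.001,0.001,0.12],[-0.001,0.001,0.142],[-0.001,0.001,0.157],[-0.001,0.001,0.164],[-0.001,0.001,0.164]],"spin":[0,0,0,0,0,0,0,0,0]}' 0 25
python3 -m inch '{"travel":[[0,0,0],[0,0,0],[0,0,0],[0,0,0],[0,0,0],[0,0,0],[0,0,0],[0,0,0],[0,0,0],[0,0,0]],"spin":[0,0,0,0,0,0,0,0,0,0]}' 1 25
python3 -m inch '{"travel":[[0,0,-0.006],[0,0,-0.02],[0,0,-0.045],[0,0,-0.07],[0,0,-0.095],[0,0,-0.12],[0,0,-0.145],[0,0,-0.16],[0,0,-0.165],[0,0,-0.165]],"spin":[0,0,0,0,0,0,0,0,0,0]}'
python3 to.py .535 .420 .09
```

```text
t: 57.68
tool_pos: [0.4734, -0.3949, 0.0955]
orientation: [-1.948, -2.46, -0.001]
force: [-0.0, -0.4, -0.6]
opening: 0.0926
gripper_force: 0.0
t: 58.52
tool_pos: [0.4744, -0.397, 0.0985]
orientation: [1.952, 2.461, -0.0]
force: [-0.2, 0.1, 2.5]
opening: 0.0514
gripper_force: 25.0
t: 59.35
tool_pos: [0.4749, -0.3974, 0.2658]
orientation: [1.949, 2.459, -0.001]
force: [-0.5, 0.0, -1.6]
opening: 0.0516
gripper_force: 25.0
{'t': 59.35, 'q': [-0.7795, 0.168, 1.3922, -0.0, 1.5776, -1.0096], 'tool_pos': [0.4749, -0.3974, 0.2658], 'orientation': [1.9494, 2.4587, -0.0007], 'force': [-0.4691, 0.0044, -1.6371], 'opening': 0.0516, 'gripper_force': 24.9995}
tooly deg 13.18
[0.7827 0.2445 0.1738]
```

```bash
python3 -m inch '{"travel":[[0.005,0.0016,0],[0.02,0.0062,0],[0.045,0.014,0],[0.075,0.0234,0],[0.105,0.0328,0],[0.135,0.0421,0],[0.165,0.0515,0],[0.195,0.0608,0],[0.225,0.0702,0],[0.255,0.0796,0]],"spin":[0,0,0,0,0,0,0,0,0,0]}'
python3 -m inch '{"travel":[[0.03,0.0094,0],[0.06,0.0187,0],[0.09,0.0281,0],[0.12,0.0374,0],[0.15,0.0468,0],[0.18,0.0562,0],[0.21,0.0655,0],[0.24,0.0749,0],[0.27,0.0842,0],[0.3,0.0936,0]],"spin":[0,0,0,0,0,0,0,0,0,0]}'
python3 -m inch '{"travel":[[0.03,0.0094,0],[0.06,0.0187,0],[0.09,0.0281,0],[0.12,0.0374,0],[0.15,0.0468,0],[0.18,0.0562,0],[0.205,0.064,0],[0.22,0.0686,0],[0.227,0.0708,0],[0.227,0.0708,0]],"spin":[0,0,0,0,0,0,0,0,0,0]}'
python3 -m inch '{"travel":[[0,0,0],[0,0,0],[0,0,0],[0,0,0]],"spin":[0,0,0,0]}'
python3 to.py .535 .420 .091
```

```text
t: 60.18
tool_pos: [0.4924, -0.1282, 0.2609]
orientation: [-1.95, -2.459, 0.002]
force: [1.0, -0.3, -1.3]
opening: 0.0513
gripper_force: 25.0
t: 61.02
tool_pos: [0.5149, 0.1847, 0.2609]
orientation: [-1.95, -2.46, 0.004]
force: [0.6, -0.4, -1.9]
opening: 0.0517
gripper_force: 25.0
t: 61.85
tool_pos: [0.5322, 0.4212, 0.2606]
orientation: [-1.949, -2.462, 0.005]
force: [0.4, -0.2, -1.8]
opening: 0.0517
gripper_force: 25.0
t: 62.18
tool_pos: [0.5339, 0.4192, 0.2635]
orientation: [1.953, 2.46, 0.0]
force: [0.2, 0.3, -0.8]
opening: 0.0516
gripper_force: 25.0
{'t': 62.1833, 'q': [0.5902, 0.3357, 1.201, -0.0001, 1.6046, 0.3614], 'tool_pos': [0.5339, 0.4192, 0.2635], 'orientation': [1.9533, 2.4603, 0.0005], 'force': [0.2164, 0.322, -0.8298], 'opening': 0.0516, 'gripper_force': 24.9995}
tooly deg 13.11
[0.0005 0.0012 0.1725]
```

Set the bottle down, rise to a viewpoint, and check everything.

```bash
python3 -m inch '{"travel":[[0,0.001,0.01],[0,0.001,0.035],[0,0.001,0.065],[0,0.001,0.095],[0,0.001,0.125],[0,0.001,0.149],[0,0.001,0.164],[0,0.001,0.17],[0,0.001,0.173],[0,0.001,0.173]],"spin":[0,0,0,0,0,0,0,0,0,0]}'
python3 -m inch '{"travel":[[0,0,0],[0,0,0],[0,0,0],[0,0,0],[0,0,0],[0,0,0]],"spin":[0,0,0,0,0,0]}' 0
python3 -m inch '{"travel":[[0,0,0],[0,0,-0.02],[0,0,-0.05],[0,0,-0.08],[0,0,-0.11],[0,0,-0.145],[0,0,-0.18],[0,-0.01,-0.21],[-0.02,-0.025,-0.24],[-0.05,-0.04,-0.27]],"spin":[0,0,0,0,0,0,0,0,0,0]}'
python3 -m inch '{"travel":[[-0.03,-0.02,-0.02],[-0.05,-0.035,-0.04],[-0.07,-0.045,-0.06],[-0.085,-0.05,-0.065],[-0.085,-0.05,-0.065],[-0.085,-0.05,-0.065],[-0.085,-0.05,-0.065]],"spin":[0,0,0,0,0,0,0]}'
python3 - <<'E'
from meas import *
st(); measure('wrist','w5')
p,d,i=snap('wrist'); Q,uv=pts(d,i)
m=(np.hypot(Q[:,0]-.567,Q[:,1])<.06)&(Q[:,2]>.112)&(Q[:,2]<.13)
T=Q[m];print('cup',len(T),cv2.minEnclosingCircle(T[:,:2].astype(np.float32)*1000))
E
```

```text
t: 63.02
tool_pos: [0.535, 0.4206, 0.0906]
orientation: [1.952, 2.461, 0.001]
force: [0.1, -0.2, -1.0]
opening: 0.0514
gripper_force: 25.0
t: 63.52
tool_pos: [0.5347, 0.4206, 0.0905]
orientation: [1.952, 2.462, 0.001]
force: [0.0, 0.1, 1.0]
opening: 0.0871
gripper_force: 0.0
t: 64.35
tool_pos: [0.5065, 0.3661, 0.3595]
orientation: [-1.948, -2.464, -0.001]
force: [0.6, -0.0, 0.0]
opening: 0.0929
gripper_force: 0.0
t: 64.93
tool_pos: [0.4783, 0.2713, 0.4212]
orientation: [-1.951, -2.461, 0.003]
force: [-0.3, 0.1, 0.2]
opening: 0.0929
gripper_force: 0.0
{'t': 64.9333, 'q': [0.4225, -0.0014, 1.291, 0.0004, 1.8541, 0.1926], 'tool_pos': [0.4783, 0.2713, 0.4212], 'orientation': [-1.9511, -2.4606, 0.0027], 'force': [-0.3093, 0.1015, 0.2267], 'opening': 0.0929, 'gripper_force': 0.0}
wrist bottle 0.6 px 404 56 ztop 0.1377 n 699 mean [0.5338 0.4233] rect [534.5 423.4  27.4  26.7  12.6] circ [534.3 423.8  14. ]
wrist tin 0.57 px 339 123 ztop 0.1296 n 562 mean [0.4816 0.339 ] rect [481.6 338.7  26.   25.9  64.5] circ [481.7 338.9  13.5]
wrist jar 0.84 px 396 185 ztop 0.124 n 1463 mean [0.564  0.2
[... 299 characters left out ...]
rc [469.9 241.3  17.7]
wrist pot_a 0.85 px 308 46 ztop 0.0444 n 789 mean [0.4291 0.4155] rect [429.  415.4  34.6  34.3  13.1] circ [429.  415.8  18. ]
wrist wheel 0.87 px 337 356 ztop 0.0646 n 6122 mean [0.5567 0.0399] rect [510.8  96.  175.  390.6  31.6] circ [531.2 108.6 200.9]
wrist board 0.8 px 237 460 ztop 0.0173 n 2635 mean [ 0.4537 -0.2249] rect [ 456.3 -229.8  129.3   80.     8.7] circ [ 455.3 -230.    74.2]
wrist board 0.19 px 309 196 ztop 0.0445 n 618 mean [0.4703 0.2417] rect [470.4 241.5  34.8  33.   76.8] circ [470.2 241.1  17.9]
wrist tray 0.71 px 358 115 ztop 0.041 n 1505 mean [0.5869 0.3689] rect [518.  345.8 176.1 250.2  13.2] circ [533.9 348.9 143. ]
cup 0 ((0.0, 0.0), 0.0)
```

View pics/w5.png

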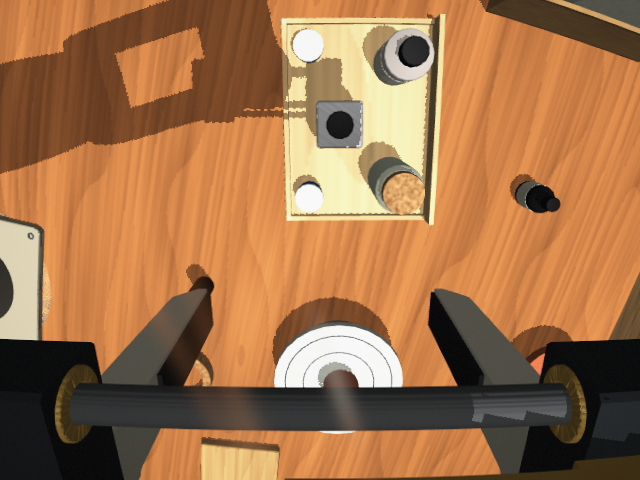

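All three are back within about 3 mm of their start positions: bottle (408,54), tin (340,124) and jar (403,193). The pots at (308,45) and (308,197) are unmoved, and the cup stands on the wheel at (341,380). I'll hand it in.

```bash
python3 -c "
from plant import close_job
print(close_job())"
```

```text
the job is handed in; nothing more can be done
None
```

The job is handed in, with no verdict shown: the cup stands upright on the wheel about 3 mm off centre, the bottle, tin and jar are back in the tray within about 3 mm of their starting spots, and the paint pots were left alone.

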